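Unlock the arbor press

TASK

The little arbor press is locked with its ram down over the brass lens cell. Take the T-handled key out of its wooden stand, push it gently into the lock on top of the press until its collar sits fully home on the lock's mouth, feeling for the angle at which the blade drops in and never forcing it, then turn it clockwise until the hidden bolt lets go and the lever springs up. Let go and leave the key standing in the lock, everything else undisturbed.

Things in the scene. Friction and masses are not known exactly. Their poses are not given: they have to be found in the camera images.
- key: Steel T-key, 72 mm tall, 0.07 to 0.14 kg, upright in the stand. Origin at the centre of the blade's lower end, z up along the shank, x along the width of blade and handle. Flat blade 22 mm wide (x), 5 mm thick (y), up to 13 mm; above it a round 10 mm shank and a collar. A half turn about z makes no difference.
- collar (a point): Centre of the underside of the key's round collar (42 mm across, 4 mm thick), 32 mm above the blade's lower end; axes as the key.
- handle (a point): Middle of the key's flat aluminium handle, 61 mm above the blade's lower end: 46 mm long (x), 12 mm thick (y), 22 mm tall (50 to 72 mm). Grip it across its thickness. Axes as the key.
- stand: Fixed wooden block, 76 x 76 x 40 mm tall, origin at the centre of its underside. The key hangs by its collar in a 28 mm vertical hole through its middle and lifts straight out.
- press: Fixed cast-iron arbor press, origin on the table under the lock's axis, z up. Base 120 mm (x) by 220 mm (y -155 to +65), 30 mm high; head 85 mm (x) by 165 mm (y -120 to +45), top 175 mm up. The square ram is 85 mm from the lock's axis towards -y, its top up to 25 mm above the head when raised. The lever is on the +x side and points to -y.
- lock_foot (a point): Foot of the lock on the head's top, 175 mm above the table, on the lock's axis, axes as the press. The lock is a 64 x 64 mm steel block, 28 mm high, with a conical steel mouth on top. More than 30 N between key and press counts as forcing the key.
- keyhole (a point): Centre of the rim of the lock's mouth, 209 mm above the table, axes as the press. The mouth narrows from 36 to 26 mm in diameter over the first 6 mm, then a round 26 mm bore goes straight down to the follower. The key is fully home when its collar stops on this rim.
- slot_level (a point): Axis of the bore, 22 mm below the rim: top of a sprung follower with a straight slot across it, 8 mm wide, 11 mm deep. Its angle cannot be seen: along the press's x axis give or take 0.5 rad, anew each time. A blade across it pushes it down 3.5 mm against 1.5 to 4 N, then it is hard. In line (within 0.13 rad) that force goes and the blade slides in freely.
- lever (a joint): Press lever, rad: about 0.01 drooping, locked, ram down. Turning the slot clockwise seen from above (0.06 N m; it stays where left) to about 0.8 to 1.0 rad clockwise of the press's x axis frees the bolt; hard stop at 1.25 rad. A spring then swings the lever up by itself within a second to its stop at 0.9.
- lever_ball (a point): Centre of the black 26 mm ball at the end of the lever, 170 mm from its pivot; up to 240 mm from the lock's axis.
- lens_cell: Brass ring 46 mm across, 24 mm high, loose on the press's anvil under the ram; to be left alone. Origin under its centre.
- eyepiece: Silver eyepiece barrel, 38 mm across, 58 mm tall, standing loose; to be left alone. Origin under its centre.
- retaining_ring: Chrome ring 52 mm across, 7 mm high, lying loose; to be left alone. Origin under its centre.
- stop_tube: Blackened tube 34 mm across, 75 mm tall, standing loose; to be left alone. Origin under its centre.
- jar: Glass jar with steel cap, 48 mm across, 62 mm tall, loose; to be left alone. Origin under its centre.
- spacer: Plain aluminium disc 42 mm across, 30 mm tall, loose; to be left alone. Origin under its centre.
- screwdriver: Screwdriver 150 mm long lying on the table, loose; to be left alone. x along it.
Things that resemble listed ones, but are neither listed nor needed, are in the scene too. Leave any blue or purple look-alike of the key alone.

How it is judged:
On the way, in this order (a step that is already met when the one before it is completed fails the run):
1. the key's collar is fully home on the lock's mouth while the press is still locked (z of collar in the frame of keyhole below 0.003 m and horizontal distance between collar and keyhole below 0.004 m and angle between the z axis of key and the z axis of keyhole, either way round below 0.1 rad and value of joint lever below 0.12 rad), for 0.2 s.
2. with the key still home, the bolt is released and the lever has sprung up (z of collar in the frame of keyhole below 0.003 m and horizontal distance between collar and keyhole below 0.004 m and angle between the z axis of key and the z axis of keyhole, either way round below 0.1 rad and value of joint lever above 0.75 rad), for 0.2 s.
At the end, for the whole second after the job is handed in: The lever stands sprung up (over 0.75 rad), the key is at rest in the lock, upright, its collar within 3 mm of the rim of the lock's mouth and within 4 mm of its centre (all of step 2 and linear speed of key below 0.02 m/s); the robot touches nothing.
It fails at once if the key is forced: more than 30 N between key and press (contact force between key and press above 30 N).
It fails at once if one of the loose bystanders is moved by more than 20 mm (distance of any of eyepiece, retaining_ring, lens_cell, stop_tube, jar, spacer, screwdriver from where it was at the start of the episode above 0.02 m).
It also fails if it takes over 72 s, if anything falls off the work surface, if the arm or the gripper's body presses on something with over 40 N, if the wrist force passes 120 N, or if a joint passes its speed limit or range.

ROBOT

A 7-joint arm with a two-finger parallel gripper is mounted at the origin on the work surface. World frame = base frame: x ahead of the robot, y to its left, z up, the work surface at z = 0. Lengths are in m, angles in rad, forces in N, time in s.
With the tool pointing down it reaches from about 0.35 to 0.9 m from the base axis. Payload 19.9 kg.
Tool frame: the origin (TCP) lies at the very end of the fingers, on their centre line; the grasp point (between the pads) lies 19 mm behind it; z points along the fingers, y is the line along which they close (so a half turn about z gives the same grasp; the last joint's range is limited). The gripper opens to 85 mm and grips with 20 to 120 N. Pads are 22 mm wide; open, the fingers measure 114 mm over their backs; the gripper's body (76 mm by 85 mm) begins 54 mm behind the grasp point. The pads swing forward as they close: fully open they stand 13 mm farther back than shut.
Start: joints at [-1.365, 0.417, -0.01, 1.614, 0.005, 1.111, -0.053], TCP at [0.153, 0.606, 0.231] pointing down, gripper open.
Joint ranges: [-2.81, 2.81], [-0.39, 2.02], [-1.27, 1.25], [0.06, 2.57], [-1.19, 4.33], [0.19, 2], [-2.82, 2.82]. Speed limits (rad/s): [1.89, 1.89, 2.39, 2.39, 3.01, 3.01, 3.01].

INTERFACE

Orientations are given as a rotation vector (axis times angle).
In Python, from bench import arm gives the robot as it stands.
- The arm moves only by the shell command python3 -m pendant FILE [OPENING] [FORCE], which reads ROWS from the file FILE. ROWS is a JSON list of rows, 1 to 20 of them, each an object with the fields tx, ty, tz (the shift in m), ax, ay, az (a rotation vector in rad); a field left out counts as zero; each row shifts and turns the commanded pose from where the row before left it, along the tool's axes as they then stand; what a row does not reach is not made up. A row lasts 1/12 s, in which the tool goes at most 0.0417 m and 0.125 rad, less where a joint would pass 70% of its speed; a pose out of reach is approached as far as the arm can. OPENING is the opening from 0.0 (shut) to 1.0 (fully open), set as the command begins (- or left out keeps the last). The fingers move at their own pace and stop on an object; FORCE is the grip in N (left out, the last holds). Time passes only in rows, so rows that do not move let the fingers close. It prints the time, the measured TCP pose, the force, the opening and the grip force at its end. Input that does not fit is refused with a message, and nothing moves.
- arm.read_state(): the state, without advancing time (a new reading comes with each control period).
- arm.snapshot(name): name is "side" or "top" or "wrist"; returns a dict with "color" (400x640x3 uint8, red, green, blue), "mtx" (3x3 intrinsics, pixels), "k1" (the pictures are not rectified: a ray, as slopes to the right and down, at radius r is drawn at 1 + k1 r^2 times it, then the intrinsics apply), "view" (4x4, takes a point from world to camera coordinates); the wrist camera has in their place "hand_eye" (4x4, takes a point from camera to tool coordinates, whose origin is the TCP and whose axes are the flange's). Camera axes: x right, y down, z forward; pixel columns grow to the right and rows downward; lengths in m; the calibration is good to about 2 mm. A picture is of the moment at which its call begins: read the wrist's pose just before it. There is no depth.
- arm.job_done(): hands the job in; it is judged then, once.
The state is a dict: "t": time; "joints": joint angles; "joint_velocities": joint speeds; "joint_efforts": joint torques, N m; "position": TCP position; "ee_rot": TCP orientation; "ft_force": force on the tool from outside, world axes, zero at the start; "wrist_torque": the same for the moment, N m; "finger_gap": opening from 0.0 (shut) to 1.0 (fully open); "grasp_force": force on a finger pad.
Only numpy, scipy, OpenCV 4.12 (cv2) and the standard library are available. Lean on these libraries where they do the work, as an engineer would, in place of code of your own. Each camera call takes 0.05 s, during which the arm holds its last target. There are 200 camera calls.

## Working session

There is one attempt and no reset: what is moved stays moved. The work goes in short steps, Python scripts to look and compute and a shell command to move; the robot and the scene stay as the last step left them, time stands still between calls to the robot, and variables do not carry over. Pictures are saved under pics/ and viewed, at most 10 in all, crops included, and the job is handed in when it is done.

```bash
ls; mkdir -p pics; cat > h.py <<'E'
import numpy as np, cv2
from scipy.spatial.transform import Rotation as R
from bench import arm
def snap(n):
    s=arm.read_state(); d=arm.snapshot(n)
    if n=="wrist":
        T=np.eye(4);T[:3,:3]=R.from_rotvec(s["ee_rot"]).as_matrix();T[:3,3]=s["position"]
        d["c2w"]=T@np.array(d["hand_eye"])
    else: d["c2w"]=np.linalg.inv(np.array(d["view"]))
    return d
def ray(d,u,v):
    p=np.linalg.inv(d["mtx"])@[u,v,1]; q=p[:2].copy()
    for _ in range(20): q=p[:2]/(1+d["k1"]*(q@q))
    return d["c2w"][:3,3], d["c2w"][:3,:3]@[q[0],q[1],1]
def onz(d,u,v,z):
    o,r=ray(d,u,v); return o+r*(z-o[2])/r[2]
def tri(L):
    A=np.zeros((3,3));b=np.zeros(3)
    for o,r in L:
        r=r/np.linalg.norm(r);P=np.eye(3)-np.outer(r,r);A+=P;b+=P@o
    x=np.linalg.solve(A,b)
    return x,[float(np.linalg.norm(np.cross(x-o,r/np.linalg.norm(r)))) for o,r in L]
def proj(d,X):
    c=np.linalg.inv(d["c2w"])@np.append(X,1);q=c[:2]/c[2];q=q*(1+d["k1"]*(q@q))
    return (np.array(d["mtx"])@[q[0],q[1],1])[:2]
def save(n,im): cv2.imwrite("pics/"+n,im[...,::-1])
E
python3 - <<'E'
from h import *
import pickle
for n in("top","side"):
    d=snap(n); pickle.dump(d,open(n+".pkl","wb")); save(n+"0.png",d["color"])
    print(n,d["c2w"][:3,3],d["k1"],d["mtx"][0])
print(arm.read_state())
E
```

```text
pics
top [ 0.46391614 -0.01662056  0.98687604] -0.08862826473921995 [390.38910401   0.         318.87483653]
side [ 0.30465581 -0.62924842  0.59614498] -0.05818629194228906 [364.1150999    0.         317.27222712]
{'t': 0.1, 'joints': array([-1.36549458,  0.41793066, -0.01029813,  1.6140756 ,  0.00469874,
        1.11067171, -0.0529674 ]), 'joint_velocities': array([ 0.0008554 , -0.00123826,  0.00044591, -0.00182268, -0.00016714,
       -0.00084138, -0.0015982 ]), 'joint_efforts': array([ 2.01392621e-03, -8.65824080e+01,  6.80965818e-01, -4.35632157e+01,
        1.92548399e-02,  4.96163921e-03, -2.44244808e-05]), 'position': array([0.15262992, 0.60578134, 0.23072875]), 'ee_rot': array([-3.86631129e-01, -3.11766348e+00,  1.66606458e-03]), 'ft_force': array([ 0.95239515,  0.50932349, -0.75767641]), 'wrist_torque': array([ 0.00572312,  0.00077564, -0.04623857]), 'grasp_force': 0.0, 'finger_gap': 1.000717729537751}
```

View pics/top0.png

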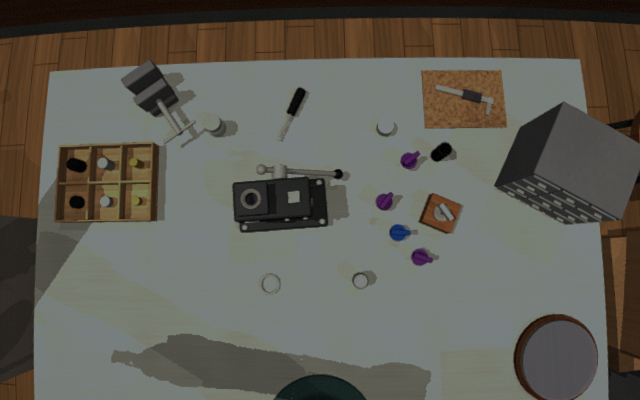

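View pics/side0.png

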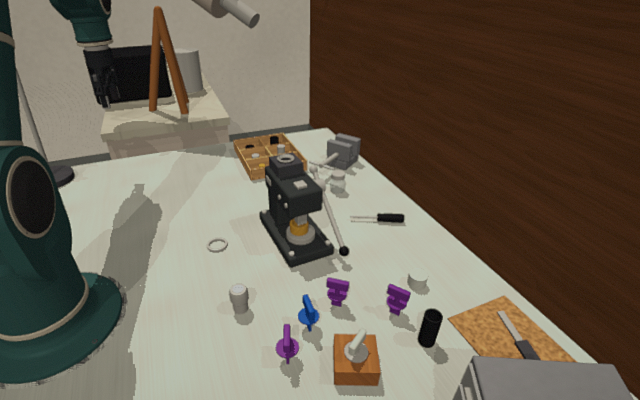

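The top view shows the stand with the key at about (441,212) and the lock's mouth at (253,199). In the side view the key is at (356,346) and the mouth at (286,158). I'll zoom in on all four.

```bash
python3 - <<'E'
from h import *
import pickle
t=pickle.load(open("top.pkl","rb"))["color"];s=pickle.load(open("side.pkl","rb"))["color"]
def c(im,u,v): return cv2.resize(cv2.convertScaleAbs(im[v:v+50,u:u+66],alpha=1.6),(396,300),interpolation=cv2.INTER_CUBIC)
print("scale 6; origins top lock(222,174) top key(410,188) side lock(253,138) side key(323,322)")
save("crops.png",np.vstack([np.hstack([c(t,222,174),c(t,410,188)]),np.hstack([c(s,253,138),c(s,323,322)])]))
E
```

```text
scale 6; origins top lock(222,174) top key(410,188) side lock(253,138) side key(323,322)
```

View pics/crops.png

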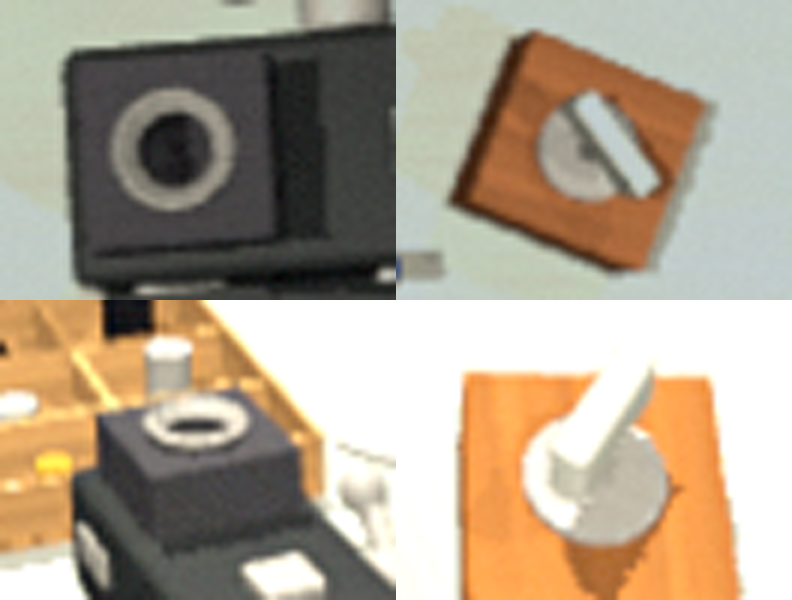

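```bash
python3 - <<'E'
from h import *
import pickle
t=pickle.load(open("top.pkl","rb"));s=pickle.load(open("side.pkl","rb"))
print("lock",tri([ray(t,222+174/6,174+150/6),ray(s,253+196/6,138+121/6)]), onz(t,251,199,.209))
print("collar",tri([ray(t,442.4,212.5),ray(s,323+199/6,322+181/6)]),onz(t,442.4,212.5,.044))
print("handle top",onz(t,447,212.2,.08))
a=onz(t,410+(588-396)/6,188+100/6,.08);b=onz(t,410+(650-396)/6,188+190/6,.08);print("handle yaw",a,b,np.arctan2(*(b-a)[1::-1]),np.linalg.norm(b-a))
# lock block top edges z=.203
P=[onz(t,222+x/6,174+y/6,.203) for x,y in((70,58),(268,52),(275,240),(78,245))]
for i in range(4):
    e=P[(i+1)%4]-P[i];print(P[i],np.linalg.norm(e),np.arctan2(e[1],e[0]))
E
```

```text
lock (array([0.55049505, 0.1263581 , 0.20444248]), [0.00036000151126125294, 0.00036000151126156264]) [0.55033567 0.12542767 0.209     ]
collar (array([ 0.52499785, -0.31073598,  0.0396576 ]), [0.0015409409850532117, 0.0015409409850534802]) [ 0.526153  -0.3099924  0.044    ]
handle top [ 0.52423181 -0.30977589  0.08      ]
handle yaw [ 0.54219476 -0.29885846  0.08      ] [ 0.50645523 -0.32149367  0.08      ] -2.5770196767425366 0.04230444495070839
[0.58319686 0.16225419 0.203     ] 0.0677503075769964 -1.5617102663489293
[0.58381244 0.09450668 0.203     ] 0.06393922718945232 -3.1078593535272234
[0.51990959 0.09235021 0.203     ] 0.06674530036316731 1.5779426413845374
[0.51943261 0.1590938  0.203     ] 0.06384252727789108 0.04952309022426024
```

```bash
python3 - <<'E'
from h import *
d=snap("wrist");print(np.round(d["hand_eye"],3),d["mtx"],d["k1"])
E
echo '[{"tx": -0.03, "ty": -0.0187, "tz": -0.0117}, {"tx": -0.03, "ty": -0.0187, "tz": -0.0117}, {"tx": -0.03, "ty": -0.0187, "tz": -0.0117}, {"tx": -0.03, "ty": -0.0187, "tz": -0.0117}, {"tx": -0.03, "ty": -0.0187, "tz": -0.0117}, {"tx": -0.03, "ty": -0.0187, "tz": -0.0117}, {"tx": -0.03, "ty": -0.0187, "tz": -0.0117}, {"tx": -0.03, "ty": -0.0187, "tz": -0.0117}, {"tx": -0.03, "ty": -0.0187, "tz": -0.0117}, {"tx": -0.03, "ty": -0.0187, "tz": -0.0117}, {"tx": -0.03, "ty": -0.0187, "tz": -0.0117}, {"tx": -0.03, "ty": -0.0187, "tz": -0.0117}]' > next.json && python3 -m pendant next.json 1.0
```

```text
[[-0.    -0.953 -0.301  0.077]
 [ 1.    -0.     0.     0.001]
 [-0.001 -0.301  0.953 -0.142]
 [ 0.     0.     0.     1.   ]] [[299.47645329   0.         318.9122012 ]
 [  0.         299.47645329 203.71862004]
 [  0.           0.           1.        ]] -0.029627503561640338
t: 1.15
position: [0.4478, 0.2989, 0.3723]
ee_rot: [-0.387, -3.118, -0.0]
ft_force: [0.2, 0.6, 0.8]
finger_gap: 1.0
grasp_force: 0.0
```

```bash
cat > w.py <<'E'
import sys,pickle
from h import *
d=snap("wrist"); pickle.dump(d,open(sys.argv[1]+".pkl","wb")); save(sys.argv[1]+".png",d["color"])
E
python3 w.py w1
echo '[{"tx": -0.018, "ty": -0.0305}, {"tx": -0.018, "ty": -0.0305}, {"tx": -0.018, "ty": -0.0305}, {"tx": -0.018, "ty": -0.0305}, {"tx": -0.018, "ty": -0.0305}, {}]' > next.json && python3 -m pendant next.json
python3 w.py w2
python3 - <<'E'
from h import *
import pickle
a,b=[pickle.load(open(f"w{i}.pkl","rb")) for i in(1,2)]
X=np.array([.5504,.126,.209]);print(proj(a,X),proj(b,X))
def c(d):
    u,v=proj(d,X).astype(int); u=np.clip(u,66,573);v=np.clip(v,100,300); print(u-66,v-100)
    return cv2.resize(cv2.convertScaleAbs(d["color"][v-100:v+100,u-66:u+66],alpha=1.8),(396,600),interpolation=cv2.INTER_CUBIC)
save("c2.png",np.hstack([c(a),c(b)]))
E
```

```text
t: 1.7
position: [0.4984, 0.1238, 0.372]
ee_rot: [0.399, 3.115, -0.002]
ft_force: [-0.2, 0.0, 0.3]
finger_gap: 1.002
grasp_force: 0.0
[199.33437791 300.639243  ] [332.09932042 229.65390392]
133 200
266 129
```

View pics/c2.png

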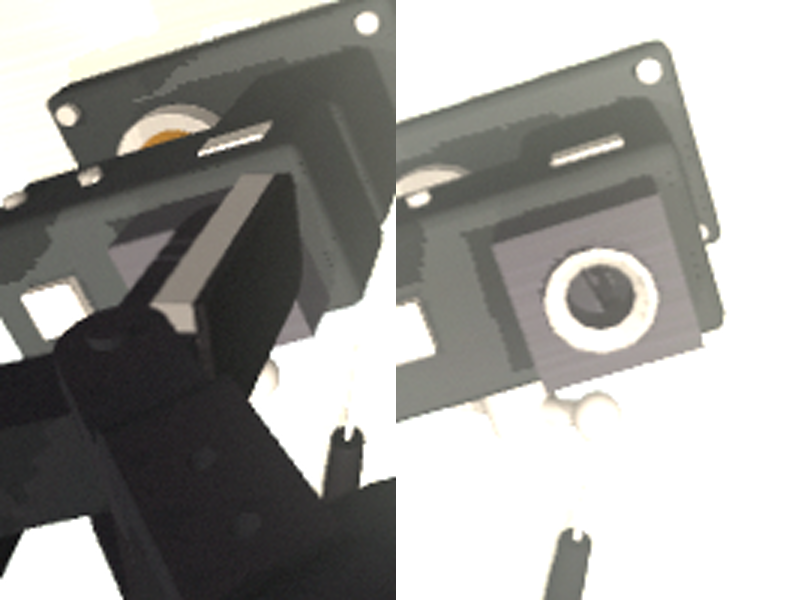

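w2 shows the mouth ring centred at about (334,229), close to the prediction of (332,230). In w1 a finger covers it. Next I'll fit the ring by contour and triangulate it with the fixed views, then move over the key.

```bash
cat > ring.py <<'E'
from h import *
def hole(d,X,r,rx,thr=None):
    """largest dark hole's parent ring near X: Otsu inside window; ellipse of outer bright ring"""
    u,v=proj(d,X).astype(int); g=cv2.cvtColor(d["color"][v-r:v+r,u-rx:u+rx],cv2.COLOR_RGB2GRAY)
    g=cv2.resize(g,None,fx=4,fy=4,interpolation=cv2.INTER_CUBIC)
    T,m=cv2.threshold(g,0,255,cv2.THRESH_OTSU) if thr is None else cv2.threshold(g,thr,255,0)
    C,_=cv2.findContours(m,cv2.RETR_CCOMP,cv2.CHAIN_APPROX_NONE)
    out=[]
    for c in C:
        if len(c)>40:
            (x,y),s,a=cv2.fitEllipse(cv2.convexHull(c)); out.append((((x+.5)/4-.5+u-rx),((y+.5)/4-.5+v-r),s[0]/4,s[1]/4))
    return T,out
E
python3 - <<'E'
from ring import *
import pickle
X=np.array([.5504,.126,.207])
for n,r,q in(("top",14,14),("side",9,11),("w2",25,24)):
    d=pickle.load(open(n+".pkl","rb"));print(n,hole(d,X,r,q))
E
echo '[{"tx": -0.0178, "ty": -0.0342, "tz": 0.005, "az": -0.06}, {"tx": -0.0157, "ty": -0.0352, "tz": 0.005, "az": -0.06}, {"tx": -0.0136, "ty": -0.0361, "tz": 0.005, "az": -0.06}, {"tx": -0.0114, "ty": -0.0368, "tz": 0.005, "az": -0.06}, {"tx": -0.0092, "ty": -0.0374, "tz": 0.005, "az": -0.06}, {"tx": -0.0069, "ty": -0.0379, "tz": 0.005, "az": -0.06}, {"tx": -0.0046, "ty": -0.0383, "tz": 0.005, "az": -0.06}, {"tx": -0.0023, "ty": -0.0385, "tz": 0.005, "az": -0.06}, {"ty": -0.0386, "tz": 0.005, "az": -0.06}, {"tx": 0.0023, "ty": -0.0385, "tz": 0.005, "az": -0.06}, {}]' > next.json && python3 -m pendant next.json
```

```text
top (61.0, [(np.float64(250.27916145324707), np.float64(198.35133457183838), 20.36754035949707, 20.8690128326416), (np.float64(250.5718183517456), np.float64(198.56265449523926), 13.27821159362793, 13.542670249938965)])
side (95.0, [(np.float64(283.9043426513672), np.float64(153.44493103027344), 16.66609764099121, 23.652069091796875), (np.float64(285.23258686065674), np.float64(158.52923583984375), 3.288524866104126, 10.08716869354248)])
w2 (117.0, [(np.float64(336.99665451049805), np.float64(252.7761116027832), 0.988942563533783, 8.046133995056152), (np.float64(333.9790496826172), np.float64(228.7905979156494), 34.75129318237305, 37.52327346801758), (np.float64(333.8053665161133), np.float64(227.34881782531738), 22.628849029541016, 24.376657485961914)])
t: 2.67
position: [0.5852, -0.251, 0.3198]
ee_rot: [0.548, -3.09, 0.003]
ft_force: [-0.2, -0.9, 0.3]
finger_gap: 0.997
grasp_force: 0.0
```

```bash
python3 w.py w3
echo '[{"tx": 0.027, "ty": -0.0115, "tz": 0.0125, "az": -0.053}, {"tx": 0.027, "ty": -0.0115, "tz": 0.0125, "az": -0.053}, {"tx": 0.027, "ty": -0.0115, "tz": 0.0125, "az": -0.053}, {"tx": 0.027, "ty": -0.0115, "tz": 0.0125, "az": -0.053}, {}, {}]' > next.json && python3 -m pendant next.json
python3 w.py w4
python3 - <<'E'
from h import *
import pickle
print("j",arm.read_state()["joints"][[0,6]])
t,s,w=[pickle.load(open(n+".pkl","rb")) for n in("top","side","w2")]
print("lock",tri([ray(t,250.3,198.4),ray(s,285.6,158.2),ray(w,334,228.8)]),tri([ray(t,250.3,198.4),ray(w,334,228.8)])[0])
print(onz(t,250.3,198.4,.209),onz(w,334,228.8,.209))
a,b=[pickle.load(open(f"w{i}.pkl","rb")) for i in(3,4)]
X=np.array([.525,-.31,.07]);print(proj(a,X),proj(b,X))
def c(d):
    u,v=proj(d,X).astype(int); u=np.clip(u,66,573);v=np.clip(v,50,350); print(u-66,v-50)
    return cv2.resize(cv2.convertScaleAbs(d["color"][v-50:v+50,u-66:u+66],alpha=1.3),(396,300),interpolation=cv2.INTER_CUBIC)
save("c3.png",cv2.resize(np.vstack([c(a),c(b)]),(792,600)) if 0 else np.hstack([c(a),c(b)]))
E
```

```text
t: 3.22
position: [0.5069, -0.3312, 0.2714]
ee_rot: [0.873, -3.018, -0.001]
ft_force: [0.4, 0.5, 0.2]
finger_gap: 1.002
grasp_force: 0.0
j [0.15413886 2.82135907]
lock (array([0.55160041, 0.1280212 , 0.20366219]), [0.0006087876672112363, 0.0010885885129002714, 0.0005050393839545951]) [0.55224578 0.12792994 0.20334117]
[0.55157858 0.12684845 0.209     ] [0.54994435 0.12825867 0.209     ]
[291.12274632 109.52689333] [325.50386052 199.18806014]
225 59
259 149
```

View pics/c3.png

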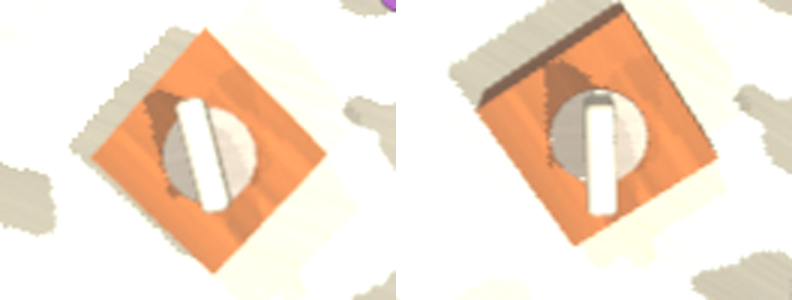

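```bash
echo '[{"az": 0.1}, {"az": 0.1}, {"az": 0.1}, {}]' > next.json && python3 -m pendant next.json
python3 - <<'E'
from h import *
s=arm.read_state();print(s["joints"].round(3))
import pickle
a,b=[pickle.load(open(f"w{i}.pkl","rb")) for i in(3,4)]
# handle top corners / collar centre from crop (x3)
def q(o,x,y): return (o[0]+x/3,o[1]+y/3)
A,B=(225,59),(259,149)
for n,p,r in(("collar",(210,155),(599-396,137)),("hfar",(189,102),(599-396,100)),("hnear",(215,208),(602-396,212))):
    print(n,tri([ray(a,*q(A,*p)),ray(b,*q(B,*r))]))
for z in(.08,):
  for d,o,p1,p2 in((a,A,(189,102),(215,208)),(b,B,(203,100),(206,212))):
    P,Q=onz(d,*q(o,*p1),z),onz(d,*q(o,*p2),z);print(P,Q,(P+Q)/2,np.arctan2(*(P-Q)[1::-1]),np.linalg.norm(P-Q))
print(onz(a,*q(A,210,155),.044),onz(b,*q(B,203,137),.044))
E
```

```text
t: 3.6
position: [0.509, -0.3294, 0.272]
ee_rot: [-0.412, 3.114, 0.0]
ft_force: [0.3, 1.0, -0.3]
finger_gap: 0.999
grasp_force: 0.0
[ 0.109  0.387  0.547  1.631 -0.214  1.184  2.538]
collar (array([ 0.52549211, -0.30706068,  0.0429752 ]), [0.00014743702544667734, 0.00014743702544684582])
hfar (array([ 0.50748368, -0.3198956 ,  0.06805346]), [0.0003238830709692333, 0.00032388307096923994])
hnear (array([ 0.5435729 , -0.2955034 ,  0.07737446]), [0.00025192253375015813, 0.0002519225337501715])
[ 0.50792438 -0.31877019  0.08      ] [ 0.5435659  -0.29553018  0.08      ] [ 0.52574514 -0.30715018  0.08      ] -2.563778427576332 0.042548988688202886
[ 0.50497951 -0.3214975   0.08      ] [ 0.54258056 -0.29594793  0.08      ] [ 0.52378004 -0.30872272  0.08      ] -2.544764126821554 0.04546008359508897
[ 0.52534871 -0.30689335  0.044     ] [ 0.5253788  -0.30732928  0.044     ]
```

The two wrist views agree on the key: axis (0.525, -0.307), yaw about 0.585, collar top at z 0.043. Joint 7 is near its limit in this orientation. I'll grip half a turn round instead, which the key's symmetry allows.

```bash
echo '[{"az": 0.12}, {"az": 0.12}, {"az": 0.12}, {"az": 0.12}, {"az": 0.12}, {"az": 0.12}, {"az": 0.12}, {"az": 0.12}, {"az": 0.12}, {"az": 0.12}, {"az": 0.12}, {"az": 0.12}, {"az": 0.12}, {"az": 0.12}, {"az": 0.12}, {"az": 0.12}, {"az": 0.12}, {"az": 0.12}, {"az": 0.12}, {"az": 0.12}]' > next.json && python3 -m pendant next.json >/dev/null
echo '[{"az": 0.12}, {"az": 0.12}, {"az": 0.12}, {"az": 0.06}, {}, {}]' > next.json && python3 -m pendant next.json
cat >> h.py <<'E'
def go(tgt,yaw_y):
    """world shift to tgt in tool axes, and turn rz so that tool y points along yaw_y; tilt"""
    s=arm.read_state();M=R.from_rotvec(s["ee_rot"]).as_matrix()
    ya=np.arctan2(M[1,1],M[0,1]);dy=(yaw_y-ya+np.pi)%(2*np.pi)-np.pi
    print("t",s["t"],"d_tool",(M.T@(np.array(tgt)-s["position"])).round(4),"rz",round(-dy,4),"y angle",round(ya,4),"z axis",M[:,2].round(4),"j",s["joints"].round(2),"f",s["ft_force"].round(1),"gap",round(s["finger_gap"],3))
E
python3 -c "
from h import *
go([.525,-.3073,.13],.585-np.pi/2)"
```

```text
t: 5.77
position: [0.5083, -0.3304, 0.2716]
ee_rot: [-3.004, -0.918, 0.0]
ft_force: [0.7, -0.0, -0.2]
finger_gap: 1.0
grasp_force: 0.0
t 5.7667 d_tool [ 0.0268 -0.0097  0.1416] rz 0.0084 y angle -0.9774 z axis [-1.e-04  2.e-04 -1.e+00] j [-0.26  0.6   1.17  1.64 -0.57  1.29  0.03] f [ 0.7 -0.  -0.2] gap 1.0
```

```bash
echo '[{"tx": 0.0089, "ty": -0.0032, "tz": 0.03, "az": 0.0084}, {"tx": 0.0089, "ty": -0.0032, "tz": 0.03}, {"tx": 0.009, "ty": -0.0033, "tz": 0.03}, {"tz": 0.03}, {"tz": 0.0216}, {}, {}]' > next.json && python3 -m pendant next.json
python3 w.py w5
python3 - <<'E'
from h import *
go([.525,-.3073,.053],.585-np.pi/2)
d=snap("wrist");X=np.array([.525,-.307,.08]);print(proj(d,X),proj(d,[.525,-.307,.044]))
save("c5.png",cv2.resize(d["color"][100:400,120:520],(800,600)))
E
```

```text
t: 6.35
position: [0.5246, -0.3083, 0.1303]
ee_rot: [-3.009, -0.9, 0.001]
ft_force: [-0.0, -1.3, 1.6]
finger_gap: 1.002
grasp_force: 0.0
t 6.4 d_tool [ 0.0008 -0.0013  0.0784] rz -0.0044 y angle -0.9902 z axis [ 7.e-04 -5.e-04 -1.e+00] j [-0.22  0.74  1.03  1.77 -0.73  1.06  0.08] f [-0.1 -0.1 -0.2] gap 1.0
[317.05886753 225.67241342] [317.26074115 209.20935203]
```

View pics/c5.png

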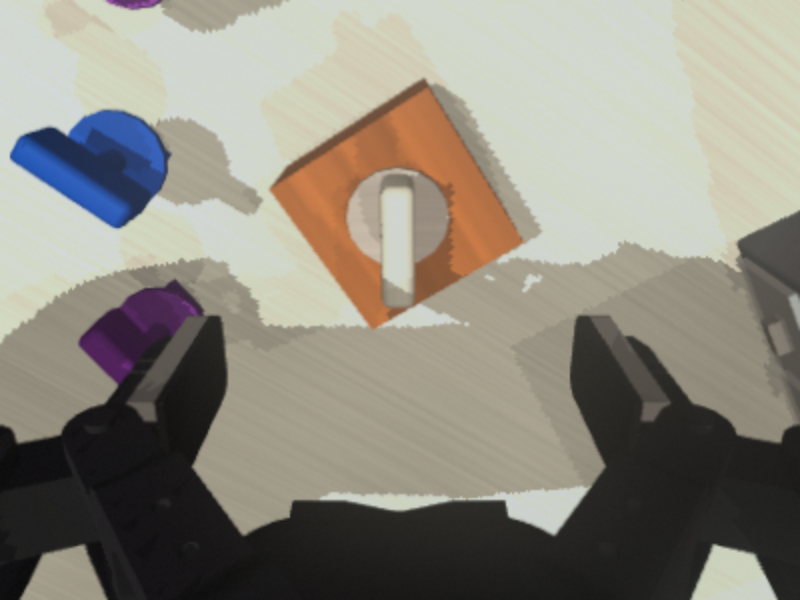

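The handle lies along tool x and is centred between the fingers, with the column at about 319, so I can descend and grip.

```bash
echo '[{"tx": 0.0008, "tz": 0.02}, {"tz": 0.02}, {"tz": 0.02}, {"tz": 0.0173}, {}, {}]' > next.json && python3 -m pendant next.json
echo '[{}, {}, {}, {}, {}, {}, {}, {}, {}, {}, {}, {}]' > next.json && python3 -m pendant next.json 0.0 60
```

```text
t: 6.95
position: [0.5256, -0.3085, 0.0541]
ee_rot: [3.01, 0.897, 0.001]
ft_force: [-0.1, -0.3, 0.5]
finger_gap: 1.0
grasp_force: 0.0
t: 7.95
position: [0.5254, -0.3082, 0.0532]
ee_rot: [3.011, 0.896, 0.001]
ft_force: [-0.6, 1.9, 6.6]
finger_gap: 0.132
grasp_force: 59.1
```

```bash
echo '[{"tz": -0.01}, {"tz": -0.01}, {"tz": -0.02}, {"tz": -0.03}, {"tz": -0.03}, {"tz": -0.03}, {"tz": -0.03}, {"tz": -0.03}, {"tz": -0.03}, {"tz": -0.03}, {"tz": -0.02}, {}]' > next.json && python3 -m pendant next.json
python3 -c "
from h import *
go([.5505,.1275,.32],.52+np.pi/2)"
```

```text
t: 8.95
position: [0.5254, -0.3095, 0.3278]
ee_rot: [3.008, 0.894, 0.006]
ft_force: [0.6, -0.5, -0.3]
finger_gap: 0.131
grasp_force: 58.5
t 8.95 d_tool [ 0.2595 -0.3524  0.0069] rz -3.084 y angle -0.9932 z axis [ 0.005  -0.0025 -1.    ] j [-0.31  0.55  1.18  1.56 -0.52  1.38 -0.08] f [ 0.6 -0.5 -0.3] gap 0.131
```

```bash
echo '[{"tx": 0.0216, "ty": -0.0294}, {"tx": 0.0216, "ty": -0.0294}, {"tx": 0.0216, "ty": -0.0294}, {"tx": 0.0216, "ty": -0.0294}, {"tx": 0.0216, "ty": -0.0294}, {"tx": 0.0216, "ty": -0.0294}, {"tx": 0.0216, "ty": -0.0294}, {"tx": 0.0216, "ty": -0.0294}, {"tx": 0.0216, "ty": -0.0294}, {"tx": 0.0216, "ty": -0.0294}, {"tx": 0.0216, "ty": -0.0294}, {"tx": 0.0216, "ty": -0.0294}, {}]' > next.json && python3 -m pendant next.json >/dev/null
echo '[{"az": -0.12}, {"az": -0.12}, {"az": -0.12}, {"az": -0.12}, {"az": -0.12}, {"az": -0.12}, {"az": -0.12}, {"az": -0.12}, {"az": -0.12}, {"az": -0.12}, {"az": -0.12}, {"az": -0.12}, {"az": -0.12}, {"az": -0.12}, {"az": -0.12}, {"az": -0.12}, {"az": -0.12}, {}]' > next.json && python3 -m pendant next.json
python3 -c "
from h import *
go([.5507,.1275,.26],.52+np.pi/2)"; python3 w.py w6
```

```text
t: 11.53
position: [0.5492, 0.1283, 0.323]
ee_rot: [-0.804, -3.037, 0.0]
ft_force: [0.5, -0.3, -1.6]
finger_gap: 0.13
grasp_force: 58.6
t 11.5333 d_tool [-0.0017  0.0001  0.063 ] rz -1.0376 y angle 1.0532 z axis [-0.e+00 -1.e-04 -1.e+00] j [-0.87  0.28  0.73  1.67 -0.2   1.26  0.95] f [ 0.5 -0.3 -1.6] gap 0.13
```

View pics/w6.png

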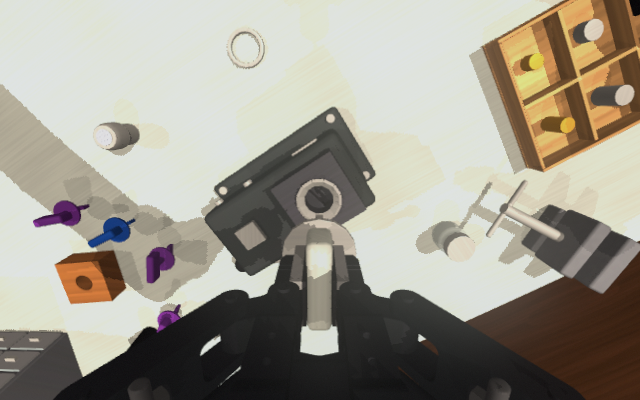

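w6 shows the key held upright in the gripper and the mouth ring free at (318,200). I'll finish turning, look again from the new azimuth and triangulate the mouth.

```bash
echo '[{"tx": -0.0017, "az": -0.12}, {"az": -0.12}, {"az": -0.12}, {"az": -0.12}, {"az": -0.12}, {"az": -0.12}, {"az": -0.12}, {"az": -0.12}, {"az": -0.07}, {}, {}]' > next.json && python3 -m pendant next.json
python3 w.py w7
python3 - <<'E'
from ring import *
import pickle
go([.5507,.1275,.26],.52+np.pi/2)
X=np.array([.5507,.1275,.209])
D={}
for n in("w2","w6","w7"):
    d=D[n]=pickle.load(open(n+".pkl","rb"));print(n,proj(d,X));
    for e in hole(d,X,30,30)[1]: print("  ",np.round(e,1))
    C=d["c2w"][:3,3];print(C)
im=[]
for n in("w6","w7"):
    u,v=proj(D[n],X).astype(int);im.append(cv2.resize(D[n]["color"][v-35:v+35,u-45:u+45],(396,308),interpolation=cv2.INTER_CUBIC));print(u-45,v-35)
save("c7.png",np.hstack(im))
E
```

```text
t: 12.5
position: [0.5508, 0.1278, 0.3228]
ee_rot: [0.778, -3.044, 0.0]
ft_force: [-0.1, 0.1, -0.2]
finger_gap: 0.131
grasp_force: 58.5
t 12.55 d_tool [ 0.0003 -0.0003  0.0628] rz -0.0189 y angle 2.0719 z axis [-1.e-04 -3.e-04 -1.e+00] j [-0.74  0.26  0.56  1.66 -0.15  1.26  1.92] f [ 0.1 -0.2 -0.3] gap 0.129
w2 [333.49174705 229.57957695]
   [307.9 260.4   6.   15.7]
   [282.2 266.1   6.2  74.4]
   [333.9 228.7  34.4  37.2]
   [333.9 227.3  23.   24.8]
[0.42431801 0.14404381 0.51360345]
w6 [317.91293434 201.27684138]
   [321.  227.9  19.5  57.7]
   [318.7 200.   43.6  46. ]
   [318.6 198.9  28.3  29.8]
[0.48283141 0.16696945 0.46469781]
w7 [318.36944457 198.48977653]
   [311.8 225.1  13.6  59.8]
   [318.5 197.8  44.1  46.2]
   [318.5 196.8  28.4  29.8]
[0.4838283  0.09166399 0.46453139]
272 166
273 163
```

View pics/c7.png

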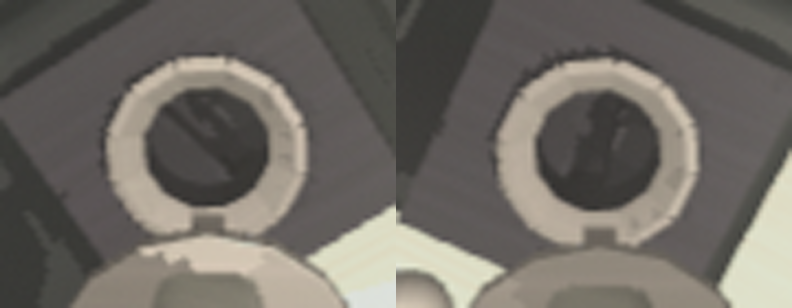

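```bash
python3 - <<'E'
from h import *
import pickle
D={n:pickle.load(open(n+".pkl","rb")) for n in("w2","w6","w7","top")}
o=dict(w2=(333.9,228.7),w6=(318.7,200),w7=(318.5,197.8),top=(250.3,198.4));i=dict(w2=(333.9,227.3),w6=(318.6,198.9),w7=(318.5,196.8),top=(250.6,198.6))
for q in(o,i):
    print(tri([ray(D[n],*q[n]) for n in("w2","w6","w7")]),tri([ray(D[n],*q[n]) for n in D]))
    for z in(.203,.209): print(z,[onz(D[n],*q[n],z)[:2].round(4) for n in D])
# key in hand: axis at blade tip predicted vs image
for n in("w6","w7"):
    T=D[n]["c2w"]; 
# press yaw from w7: lock block edges via Hough-free: min-area of dark-purple? print base
E
```

```text
(array([0.55122295, 0.12797526, 0.20494802]), [0.00022941019760196765, 0.0001799525443408148, 0.00014089503536250623]) (array([0.5518194 , 0.12792445, 0.20344798]), [0.00025086060024805335, 0.00034287090891928847, 0.0003260174301816217, 0.00038695396779693037])
0.203 [array([0.5523, 0.1279]), array([0.5516, 0.1278]), array([0.5516, 0.1281]), array([0.5523, 0.128 ])]
0.209 [array([0.5498, 0.1282]), array([0.55  , 0.1287]), array([0.5501, 0.1273]), array([0.5516, 0.1268])]
(array([0.55122887, 0.12802641, 0.20124864]), [0.00019032718646704502, 0.00014488166627099844, 0.00011075594715338437]) (array([0.55181311, 0.12797921, 0.19976788]), [0.0001800291900256722, 0.0004003473280028428, 0.00022754568375397114, 0.00038489951223744155])
0.203 [array([0.5506, 0.1283]), array([0.5506, 0.1282]), array([0.5508, 0.1277]), array([0.5518, 0.1273])]
0.209 [array([0.5482, 0.1286]), array([0.5491, 0.1291]), array([0.5493, 0.1269]), array([0.5512, 0.1262])]
```

The mouth's axis comes out consistently at (0.5513, 0.1280). I'll centre there and lower the blade to just above the follower.

```bash
cat > f.py <<'E'
import sys
from h import *
F=[];W=[]
for _ in range(6):
    arm.snapshot("wrist");s=arm.read_state();F.append(s["ft_force"]);W.append(s["wrist_torque"])
print("F",np.mean(F,0).round(2),"sd",np.std(F,0).round(2),"M",np.mean(W,0).round(3),"pos",s["position"].round(4))
go([.5513,.128,float(sys.argv[1])],.52+np.pi/2)
E
python3 f.py 0.2335
echo '[{"tx": 0.0006, "tz": 0.02, "az": -0.0189}, {"tz": 0.02}, {"tz": 0.015}, {"tz": 0.01}, {"tz": 0.005}, {"tz": 0.005}, {}, {}]' > next.json && python3 -m pendant next.json
python3 f.py 0.2335
```

```text
F [ 0.07 -0.16 -0.74] sd [0.44 0.34 0.68] M [ 0.026 -0.013 -0.003] pos [0.5508 0.1282 0.3228]
t 12.85 d_tool [-0.0003 -0.0004  0.0893] rz -0.0142 y angle 2.0766 z axis [-0.e+00 -1.e-04 -1.e+00] j [-0.74  0.26  0.56  1.66 -0.15  1.26  1.93] f [-0.6 -0.7 -0.2] gap 0.132
t: 13.52
position: [0.5506, 0.1279, 0.2483]
ee_rot: [-0.816, 3.033, -0.0]
ft_force: [-0.2, -0.5, -1.0]
finger_gap: 0.125
grasp_force: 58.6
F [ 0.37  0.15 -0.53] sd [0.52 0.45 0.46] M [-0.003  0.007 -0.014] pos [0.5505 0.1279 0.2481]
t 13.8167 d_tool [-0.0008 -0.0003  0.0146] rz 0.0057 y angle 2.0965 z axis [ 5.e-04  1.e-04 -1.e+00] j [-0.72  0.33  0.54  1.76 -0.19  1.1   1.98] f [-0.2  0.5  0.1] gap 0.131
```

```bash
echo '[{"tx": -0.0008, "ty": -0.0003, "tz": 0.003}, {"tz": 0.003}, {"tz": 0.003}, {"tz": 0.003}, {"tz": 0.0025}, {}]' > next.json && python3 -m pendant next.json
python3 f.py 0.2297
```

```text
t: 14.32
position: [0.5509, 0.128, 0.2326]
ee_rot: [0.816, -3.033, 0.0]
ft_force: [0.2, 0.6, -1.5]
finger_gap: 0.131
grasp_force: 58.6
F [ 0.14  0.03 -0.77] sd [0.26 0.3  0.36] M [-0.02  -0.012 -0.009] pos [0.5513 0.128  0.2335]
t 14.6167 d_tool [-0.     -0.      0.0038] rz 0.0057 y angle 2.0965 z axis [ 3.e-04  0.e+00 -1.e+00] j [-0.71  0.34  0.54  1.78 -0.2   1.08  1.99] f [ 0.3 -0.2 -0.8] gap 0.126
```

```bash
echo '[{"tz": 0.001}, {"tz": 0.001}, {"tz": 0.001}, {"tz": 0.0005}, {}]' > next.json && python3 -m pendant next.json
python3 f.py 0.2297
```

```text
t: 15.03
position: [0.5513, 0.128, 0.2298]
ee_rot: [-0.816, 3.034, -0.0]
ft_force: [-0.4, 0.0, 1.8]
finger_gap: 0.129
grasp_force: 58.8
F [0.24 0.18 1.94] sd [0.39 0.28 0.2 ] M [ 0.053 -0.06   0.006] pos [0.5512 0.128  0.2299]
t 15.3333 d_tool [-0.0001 -0.      0.0002] rz 0.0056 y angle 2.0964 z axis [ 2.e-04 -0.e+00 -1.e+00] j [-0.71  0.35  0.54  1.78 -0.2   1.07  1.99] f [0.4 0.6 2.4] gap 0.126
```

The follower pushes back with about 2.7 N. Next I'll feel for the slot, turning clockwise 0.1 rad at a time.

```bash
for i in 1; do echo '[{"az": 0.05}, {"az": 0.05}, {}]' > next.json && python3 -m pendant next.json >/dev/null; python3 f.py 0.2297; done
echo '[{"az": 0.05}, {"az": 0.05}, {}]' > next.json && python3 -m pendant next.json >/dev/null; python3 f.py 0.2297
```

```text
F [-0.11  0.42  1.67] sd [0.41 0.52 0.38] M [ 0.151  0.064 -0.006] pos [0.5512 0.128  0.2298]
t 15.8833 d_tool [-0.0001 -0.0001  0.0001] rz -0.0933 y angle 1.9975 z axis [-0.  0. -1.] j [-0.73  0.35  0.56  1.78 -0.21  1.07  1.9 ] f [0.1 0.2 1.5] gap 0.127
F [ 0.4   0.07 -0.76] sd [0.35 0.52 0.53] M [ 0.002 -0.005  0.006] pos [0.5512 0.128  0.2298]
t 16.4333 d_tool [-0.0001 -0.      0.0001] rz -0.1932 y angle 1.8976 z axis [-1.e-04 -1.e-04 -1.e+00] j [-0.74  0.35  0.58  1.78 -0.22  1.07  1.81] f [ 0.5 -0.4 -0.3] gap 0.127
```

```bash
echo '[{"az": 0.05}, {"az": 0.05}, {}]' > next.json && python3 -m pendant next.json >/dev/null; python3 f.py 0.2297
```

```text
F [-0.05  0.15 -0.84] sd [0.4  0.23 0.44] M [-0.001  0.01   0.006] pos [0.5512 0.128  0.2298]
t 16.9833 d_tool [-0.0001 -0.      0.0001] rz -0.2932 y angle 1.7976 z axis [ 0.e+00 -1.e-04 -1.e+00] j [-0.76  0.36  0.6   1.78 -0.22  1.07  1.72] f [-0.2  0.  -1.2] gap 0.128
```

The force vanished at key yaw of about 0.33 and stayed gone, so the blade is in line. Sliding it down.

```bash
echo '[{"tz": 0.001}, {"tz": 0.001}, {"tz": 0.001}, {"tz": 0.001}, {"tz": 0.001}, {}]' > next.json && python3 -m pendant next.json
python3 f.py 0.2222
```

```text
t: 17.48
position: [0.5511, 0.128, 0.2245]
ee_rot: [0.354, -3.121, 0.0]
ft_force: [0.5, 0.2, -1.9]
finger_gap: 0.13
grasp_force: 58.6
F [-0.1  -0.07 -0.63] sd [0.52 0.56 0.57] M [ 0.022 -0.017  0.002] pos [0.5512 0.128  0.2249]
t 17.7833 d_tool [-0.0001 -0.      0.0027] rz -0.2943 y angle 1.7965 z axis [ 2.e-04 -0.e+00 -1.e+00] j [-0.76  0.36  0.59  1.79 -0.23  1.06  1.72] f [-1.   0.6 -0.2] gap 0.131
```

```bash
echo '[{"tz": 0.0005}, {"tz": 0.0005}, {"tz": 0.0005}, {"tz": 0.0005}, {}]' > next.json && python3 -m pendant next.json
echo '[{"tz": 0.0004}, {}, {}]' > next.json && python3 -m pendant next.json
python3 f.py 0.2222
```

```text
t: 18.2
position: [0.5512, 0.128, 0.2227]
ee_rot: [0.354, -3.122, 0.0]
ft_force: [0.7, -0.4, -0.6]
finger_gap: 0.127
grasp_force: 58.6
t: 18.45
position: [0.5512, 0.128, 0.2224]
ee_rot: [-0.354, 3.122, -0.0]
ft_force: [0.3, 0.0, -0.9]
finger_gap: 0.131
grasp_force: 58.6
F [ 0.29  0.26 -0.96] sd [0.49 0.46 0.5 ] M [-0.003 -0.001  0.01 ] pos [0.5512 0.128  0.2224]
t 18.75 d_tool [-0.0001 -0.      0.0002] rz -0.2943 y angle 1.7965 z axis [ 0.e+00 -1.e-04 -1.e+00] j [-0.75  0.36  0.59  1.79 -0.23  1.06  1.72] f [ 0.   0.3 -0.9] gap 0.124
```

Still free, so I'll feel for the rim in small steps.

```bash
echo '[{"tz": 0.0003}, {}, {"tz": 0.0003}, {}]' > next.json && python3 -m pendant next.json
python3 f.py 0.2222
```

```text
t: 19.08
position: [0.5513, 0.128, 0.222]
ee_rot: [-0.354, 3.121, 0.0]
ft_force: [-1.9, -0.5, 4.0]
finger_gap: 0.131
grasp_force: 59.4
F [-1.56 -0.3   5.19] sd [0.79 0.33 0.48] M [-0.058  0.351 -0.006] pos [0.5513 0.128  0.222 ]
t 19.3833 d_tool [-0.     -0.     -0.0002] rz -0.2943 y angle 1.7965 z axis [ 2.e-04  1.e-04 -1.e+00] j [-0.75  0.37  0.59  1.79 -0.23  1.06  1.72] f [-2.6 -0.6  6. ] gap 0.13
```

```bash
echo '[{"tz": 0.0003}, {}, {}]' > next.json && python3 -m pendant next.json; python3 f.py 0.2222
```

```text
t: 19.63
position: [0.5513, 0.128, 0.2219]
ee_rot: [-0.354, 3.121, 0.0]
ft_force: [-2.8, -0.6, 9.8]
finger_gap: 0.134
grasp_force: 60.3
F [-3.62 -0.45  9.42] sd [0.46 0.49 0.55] M [-0.093  0.762  0.017] pos [0.5513 0.128  0.2219]
t 19.9333 d_tool [ 0.     -0.     -0.0003] rz -0.2943 y angle 1.7965 z axis [ 3.e-04  2.e-04 -1.e+00] j [-0.75  0.37  0.59  1.79 -0.23  1.06  1.72] f [-3.6 -0.8  8.6] gap 0.128
```

The collar is home: contact came at TCP z 0.222, as expected. I'll ease the force off and turn clockwise.

```bash
echo '[{"tz": -0.0006}, {}, {"az": 0.06}, {"az": 0.08}, {"az": 0.08}, {"az": 0.08}, {"az": 0.08}, {"az": 0.08}, {"az": 0.08}, {"az": 0.08}, {"az": 0.08}, {"az": 0.08}, {"az": 0.08}, {}]' > next.json && python3 -m pendant next.json
python3 f.py 0.222
```

```text
t: 21.1
position: [0.5513, 0.1275, 0.2221]
ee_rot: [0.986, 2.982, -0.001]
ft_force: [0.6, -3.9, 1.9]
finger_gap: 0.129
grasp_force: 59.3
F [-0.01 -4.73  2.3 ] sd [0.56 0.5  0.65] M [-1.167 -0.032  0.019] pos [0.5513 0.1276 0.2221]
t 21.4 d_tool [0.0002 0.0003 0.0001] rz -1.1531 y angle 0.9377 z axis [ 2.e-04 -3.e-04 -1.e+00] j [-0.89  0.41  0.78  1.79 -0.32  1.07  0.94] f [-0.8 -4.9  1.8] gap 0.127
```

```bash
echo '[{"az": 0.06}, {"az": 0.06}, {"az": 0.06}, {"az": 0.06}, {"az": 0.06}, {"az": 0.06}, {"az": 0.06}, {}, {}, {}]' > next.json && python3 -m pendant next.json
python3 f.py 0.222
python3 - <<'E'
from h import *
d=snap("side");save("s2.png",cv2.resize(d["color"][120:320,220:420],(600,600)))
E
```

```text
t: 22.23
position: [0.551, 0.128, 0.222]
ee_rot: [-1.578, -2.716, 0.0]
ft_force: [-2.9, -4.7, 4.7]
finger_gap: 0.131
grasp_force: 59.3
F [-2.99 -4.25  3.41] sd [0.18 0.19 0.48] M [-1.058  0.709  0.031] pos [0.551 0.128 0.222]
t 22.5333 d_tool [-0.0001  0.0003  0.    ] rz -1.5736 y angle 0.5172 z axis [-4.e-04 -0.e+00 -1.e+00] j [-0.96  0.44  0.87  1.8  -0.38  1.09  0.57] f [-2.8 -4.   2.9] gap 0.132
```

View pics/s2.png

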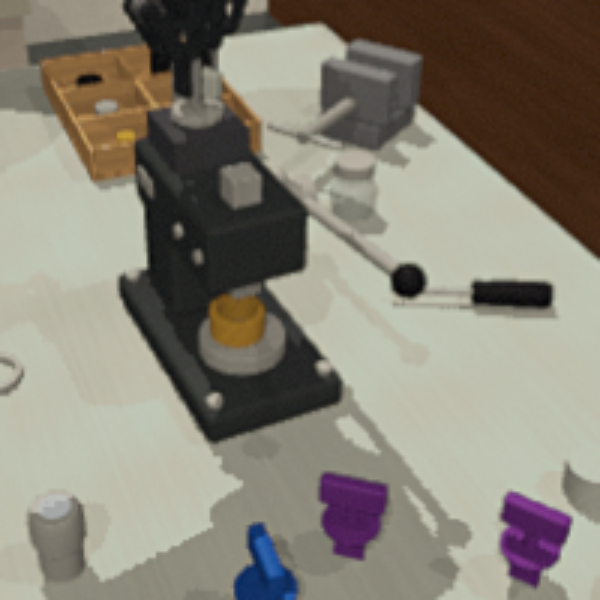

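The ram is raised and the lever has swung up, with the ball moving from (343,250) to about (356,213) in the full side picture. The collar sits flat on the lock. I'll measure the ball's height to confirm the lever angle.

```bash
cat > ball.py <<'E'
from h import *
import pickle
def ball(d,u,v,r=14):
    g=cv2.cvtColor(d["color"][v-r:v+r,u-r:u+r],cv2.COLOR_RGB2GRAY);m=(g<40).astype(np.uint8)
    n,l,s,c=cv2.connectedComponentsWithStats(cv2.morphologyEx(m,cv2.MORPH_OPEN,np.ones((3,3))))
    i=1+np.argmax(s[1:,4]) if n>1 else 0
    return c[i]+[u-r,v-r],s[i,4]
t=pickle.load(open("top.pkl","rb"));s=pickle.load(open("side.pkl","rb"))
a,b=ball(t,338,174),ball(s,344,250);print(a,b,tri([ray(t,*a[0]),ray(s,*b[0])]))
s2=snap("side");t2=snap("top");b2=ball(s2,356,213,10);o,r=ray(s2,*b2[0])
print(b2)
# ball lies in lever plane x = const of the first measurement
x0=tri([ray(t,*a[0]),ray(s,*b[0])])[0][0];P=o+r*(x0-o[0])/r[0];print("ball now",P)
u,v=proj(t2,P).astype(int);c=ball(t2,u,v,10);print(u,v,c,tri([ray(t2,*c[0]),(o,r)]))
E
python3 ball.py
```

```text
(array([338.39130435, 173.5       ]), np.int32(46)) (array([343.43859649, 250.66666667]), np.int32(57)) (array([ 0.62635819, -0.05852764,  0.03661883]), [0.002204167600205189, 0.002204167600205053])
(array([355.54216867, 209.28915663]), np.int32(83))
ball now [ 0.62635819 -0.09203245  0.17482322]
356 162 (array([355.73033708, 160.97752809]), np.int32(89)) (array([ 0.62944639, -0.09002101,  0.17312781]), [0.0016755423414364545, 0.0016755423414362785])
```

The ball rose 138 mm, so the lever turned by about 0.86 rad and is sprung up. Next: ease the side load, release, and rise.

```bash
echo '[{"tx": -0.00015, "ty": -0.0003, "tz": -0.0002, "az": -0.01}, {}, {}]' > next.json && python3 -m pendant next.json
echo '[{}, {}, {}, {}, {}, {}, {}, {}]' > next.json && python3 -m pendant next.json 0.6
echo '[{"tz": -0.01}, {"tz": -0.01}, {"tz": -0.02}, {"tz": -0.02}, {"tz": -0.03}, {"tz": -0.03}, {"tz": -0.01}, {}, {}, {}]' > next.json && python3 -m pendant next.json
python3 w.py w8; python3 ball.py | tail -2
python3 - <<'E'
from h import *
a=snap("side")["color"][120:220,230:380];b=snap("wrist")["color"][60:400,65:575]
save("c8.png",np.hstack([cv2.resize(a,(400,267)),cv2.resize(b,(400,267))]))
E
```

```text
t: 22.93
position: [0.5509, 0.1279, 0.2222]
ee_rot: [-1.566, -2.723, -0.0]
ft_force: [-1.0, -1.2, -1.1]
finger_gap: 0.129
grasp_force: 58.6
t: 23.6
position: [0.551, 0.1277, 0.2223]
ee_rot: [1.567, 2.723, -0.0]
ft_force: [-1.3, -1.1, -0.3]
finger_gap: 0.602
grasp_force: 0.0
t: 24.43
position: [0.5507, 0.1278, 0.3518]
ee_rot: [-1.566, -2.723, 0.001]
ft_force: [-0.1, 0.6, -0.4]
finger_gap: 0.602
grasp_force: 0.0
ball now [ 0.62635819 -0.09181859  0.17646483]
356 162 (array([355.95294118, 161.        ]), np.int32(85)) (array([ 0.62904055, -0.09033345,  0.17519466]), [0.0015952943471165312, 0.0015952943471164607])
```

View pics/c8.png

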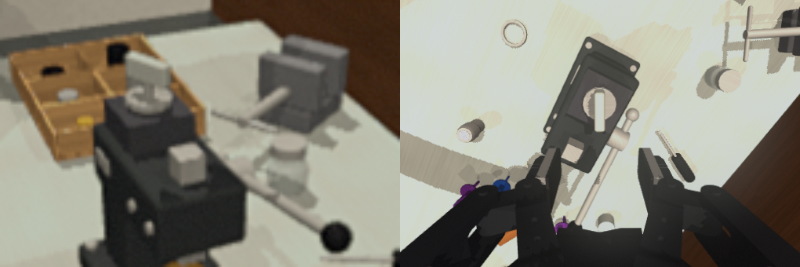

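The key stands upright in the lock with its collar on the rim, the ram and lever are up, and the gripper is clear. Handing in.

```bash
python3 -c "
from bench import arm
print(arm.job_done())"
```

```text
the job is handed in; nothing more can be done
None
```

The key is fully home and left standing in the lock, the bolt has let go and the lever measures sprung up (about 0.87 rad); the job is handed in at about 25 s, though the hand-in returned no verdict.

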